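Clamp a glass cylinder with a torque-limited ratchet cap

ROBOT

A 6-joint arm with a two-finger parallel gripper is mounted at the origin on a cart in front of the work surface, level with it; the furniture and walls round the work are solid. World frame = base frame: x ahead of the robot, y to its left, z up, the work surface at z = 0. Lengths are in m, angles in degrees, forces in N, time in s.
With the tool pointing down it reaches from about 0.4 to 0.825 m from the base axis. Payload 7 kg.
Tool frame: the origin (TCP) lies at the very end of the fingers, on their centre line; the grasp point (between the pads) lies 19 mm behind it; z points along the fingers, y is the line along which they close (so a half turn about z gives the same grasp; the last joint's range is limited). The gripper opens to 88 mm and grips with 3 to 60 N. Pads are 19 mm wide; open, the fingers measure 130 mm over their backs; the gripper's body (78 mm by 193 mm) begins 47 mm behind the grasp point.
Start: joints at [85.262, 20.546, 0.682, 0, -70.136, -16.507], TCP at [0.245, 0.629, 0.227] pointing down, gripper open.
Joint ranges: [-176.03, 176.03], [-82.01, 121.73], [-58.28, 71.71], [-173.87, 95.51], [-174.79, -0.11], [-173.66, 173.66]. Speed limits (degrees/s): [136.94, 136.94, 172.46, 180, 180, 180].

INTERFACE

Orientations are given as [roll, pitch, yaw] about the fixed x, y, z axes, in that order (R = Rz(yaw) Ry(pitch) Rx(roll)).
In Python, from plant import r gives the robot as it stands. The module is installed in compiled form; this text tells all that it offers.
- The arm moves only by the tool jog_arm, never from a script. Its arguments are lists of equal length, an entry for each row: "travel": the shift along the tool's x, y, z each as a share of 50 cm, from -1 to 1, a list of three; "dr": the turn, a rotation vector about the tool's x, y, z each as a share of 360 degrees, from -1 to 1, a list of three; "claw": the opening, from 0 (shut) to 1 (fully open). A call has exactly 10 rows; each row is the pose to reach, as a shift and turn from the pose commanded when the call began, along the tool's axes at that moment, turning the shorter way round; what a row does not reach only later rows make up. A row lasts 1/8 s, in which the tool goes at most 62.5 mm and 10.7 degrees, less where a joint would pass 70% of its speed; a pose out of reach is approached as far as the arm can. A call with a number of a shift or a turn outside -1 to 1 is refused whole. A call with a gripper value outside its range is refused whole. The fingers move at their own pace and stop on an object; "newtons" is the grip in N (left out, the last holds). Time passes only in rows, so rows that repeat a pose let the fingers close, or fill a call up. It gives the time, the measured TCP pose, the force, the opening and the grip force at its end, in the units of the state.
- r.get_state(): the state, without advancing time (a new reading comes with each control period).
- r.capture(name): name is "scene" or "top"; returns a dict with "pixels" (384x512x3 uint8, red, green, blue), "range_z" (384x512 float32, m along the optical axis (not along the pixel's ray), 0 where there is no reading), "fx", "fy", "cx", "cy" (pixels), "position" and "attitude" of the camera in the world. Camera axes: x right, y up, looking along -z (the intrinsics and any distortion apply to the point x, -y, -z); pixel columns grow to the right and rows downward; lengths in m; the calibration is good to about 2 mm. A picture is of the moment at which its call begins.
- r.close_job(): hands the job in; it is judged then, once.
Trained networks look in the newest picture that a camera, given by its name, has taken for a name from the list of things; names that differ only in an ending like _2 or _b are one class to them, and where a whole thing is asked for, a point or a joint stands for the part that bears it (a point fixed in the world has none). Each returns a list of dicts, best first, with "conf" (0 to 1); they miss things now and then, are a little off and sometimes report something else, mostly with a low value. They report only what shows in the picture. A call takes as long as a camera call. They do not tell look-alikes from the thing itself.
- r.boxes_of(name, camera): "extent" ([left, top, right, bottom] in pixels, round what is visible of it).
- r.regions_of(name, camera): "pixels" (384x512 bool, what is visible of it) and "extent" ([left, top, right, bottom] in pixels, round what is visible of it).
- r.tip_of(name, camera): "at" ([column, row] in pixels: a listed point, or the origin of a listed thing).
The state is a dict: "time_s": time; "joints": joint angles; "qd": joint speeds; "joint_torque": joint torques, N m; "tcp_pos": TCP position; "eef_rot": TCP orientation; "contact_force": force on the tool from outside, world axes, zero at the start; "moment": the same for the moment, N m; "gripper_width": finger opening in m; "gripper_force": force on a finger pad.
Only numpy, scipy, OpenCV 4.12 (cv2) and the standard library are available. Lean on these libraries where they do the work, as an engineer would, in place of code of your own. Each camera call takes 0.05 s, during which the arm holds its last target. There are 200 camera calls.

TASK

Slide the glass measuring cylinder from the side between the jaws of the bench clamp, its foot passing under them, and stand it upright on the base plate, gently against the V-shaped jaw. Then close the clamp on it by turning the small ratchet cap on top of the knob clockwise (seen from above) until the cap slips and clicks: two or three clicks, no more (the wide wheel below the cap has no torque limit and would overload the glass). Leave the other things on the bench undisturbed.

Things in the scene. Friction and masses are not known exactly. Their poses are not given: they have to be found in the camera images.
- cyl_centre (a point): Middle of the measuring cylinder, on its axis, 100 mm above its underside. Clear glass, 201 mm tall, about 0.1 kg: a straight tube 32 mm in diameter on a six-sided foot 50 x 57 mm, 6 mm thick. Loose, starting upright on the bench left of the clamp (another far back is scenery). Held low, the tube's top would meet the gripper's palm: about 160 mm up is good.
- cylinder: The same measuring cylinder; origin at the centre of its underside, z up the tube. The glass must not be pressed by either jaw with more than 30 N.
- seat (a point): Where the cylinder's underside centre lies when the tube touches both faces of the V jaw: a point on top of the clamp's grey base plate (100 x 290 mm, 12 mm thick, bolted down). Axes are the clamp's: y points along the clamp from the knob towards the V jaw, z up. The knob axis is 160 mm from here towards -y.
- v_jaw: The fixed jaw, aluminium: an upright shallow V (120 degrees, 33 mm wide) open towards the clamp's -y. Both jaws stand 30 to 70 mm above the bench, 18 mm clear of the base plate, so the foot fits under but not down between them: come in along the clamp's x, tube at least 7 mm short of the seat in y until in line. Origin: middle of the clamp's underside (75 mm in -y from seat), clamp's axes.
- jaw: The sliding jaw, a flat aluminium plate 40 mm wide, 30 to 70 mm above the bench, on a steel rack from the knob housing. Origin: middle of its pressing face. It slides along the clamp's +y, 14 mm per radian of the knob's shaft (clockwise), stays where left, and starts with 18 to 25 mm of room to a cylinder at the seat (its origin is 16 mm from the seat in y when it touches).
- cap_grip (a point): Where to hold the ratchet cap: on its upright axis, 112 mm above the bench. The cap is a black knurled cylinder 30 mm in diameter, from 91 to 125 mm above the bench, with a steel disc and a radial mark on its top. Below it, 74 to 88 mm above the bench, is the steel hand wheel, 46 mm in diameter, fixed on the shaft; below that the 70 mm square housing.
- ratchet_cap (a joint): Slip of the cap on its shaft, rad, clockwise from above positive, 0 at the start; a click each 0.52 rad of slip, the first at about 0.3. The cap first turns idle by a hidden slack of 0 to 1.8 rad, then takes wheel and free jaw along at about 0.2 N m; with the jaw on the glass it slips at 0.2 to 0.36 N m, which presses the glass with 8 to 18 N. Anticlockwise it opens the jaw.
- flask_a: Bystander: small conical glass flask, 52 x 52 x 85 mm, behind the cylinder's start; origin at the centre of its underside.
- flask_b: Bystander: another such flask, 52 x 52 x 85 mm, behind the clamp; origin at the centre of its underside.
- bulb: Bystander: rubber pipette bulb, 51 x 51 x 76 mm, right of the clamp; origin at the centre of its underside.
- tweezer: Bystander: steel tweezers 131 mm long, 8 mm thick, lying between the cylinder's start and the clamp; origin at the centre of the underside.
- pen: Bystander: marker pen 132 mm long, 12 mm thick, lying right of the clamp; origin at the centre of its underside.
- tips: Bystander: pipette tip box, 92 x 122 x 77 mm, right of and behind the clamp; origin at the centre of its underside.
Mind the look-alikes: they are no part of the job. Leave any black or red look-alike of the cylinder alone.

How it is judged (in metres and radians):
On the way, in this order (a step that is already met when the one before it is completed fails the run):
1. the cylinder stands in the clamp close to the V jaw (horizontal distance between cylinder and seat below 0.008 m and angle between cylinder's own z axis and vertical below 0.08 rad and z of cylinder in the frame of seat below 0.004 m), for 0.2 s.
2. the cap has slipped two clicks with the jaw on the glass (value of joint ratchet_cap above 0.7 rad and contact force between jaw and cylinder above 6 N), for 0.2 s.
At the end, for the whole second after the job is handed in: the cylinder stands at rest and upright (within 0.08 rad) on the base plate, its foot within 4 mm of the seat, pressed by the sliding jaw with more than 6 N, the cap having slipped at least two clicks (0.7 rad) and no more than three (under 1.95 rad) (all of step 2 and value of joint ratchet_cap below 1.95 rad and horizontal distance between cylinder and seat below 0.004 m and angle between cylinder's own z axis and vertical below 0.08 rad and z of cylinder in the frame of seat below 0.004 m and linear speed of cylinder below 0.02 m/s); the robot touches nothing.
It fails at once if either jaw presses the glass with more than 30 N (contact force between any of jaw, v_jaw and cylinder above 30 N).
It fails at once if the cap slips more than three clicks (value of joint ratchet_cap above 1.95 rad).
It fails at once if the cylinder is tipped over (angle between cylinder's own z axis and vertical above 0.8 rad).
It fails at once if a bystander is shifted by more than 30 mm or tipped (distance of any of flask_a, flask_b, bulb, tweezer, pen, tips from where it was at the start of the episode above 0.03 m or angle between any of flask_a, flask_b, bulb's own z axis and vertical above 0.5 rad).
It also fails if it takes over 72 s, if anything falls off the work surface, if the arm or the gripper's body presses on something with over 40 N, if the wrist force passes 120 N, or if a joint passes its speed limit or range.

## Working session

There is one attempt and no reset: what is moved stays moved. The work goes in short steps, Python scripts to look and compute and a tool call to move; the robot and the scene stay as the last step left them, time stands still between calls to the robot, and variables do not carry over. Pictures are saved under pics/ and viewed, at most 10 in all, crops included, and the job is handed in when it is done.

Besides the shell and the picture viewer there is one more tool, called after "Call:" as name(argument=value, ...) on one line, values as JSON. jog_arm: Moves the arm, as the interface text tells. Its arguments: {"type":"object","properties":{"travel":{"type":"array"},"dr":{"type":"array"},"claw":{"type":"array"},"newtons":{"type":"number"}},"required":["travel","dr","claw"]}

```bash
mkdir -p pics; cat > h.py <<'E'
import numpy as np, cv2
from plant import r
from scipy.spatial.transform import Rotation as R
def rot(a):
    a=np.array(a,float)
    if a.shape==(3,3): return a
    if a.size==4: return R.from_quat(a).as_matrix()
    return R.from_euler('xyz',a,degrees=True).as_matrix()
def ray(c,uv):
    d=np.array([(uv[0]-c['cx'])/c['fx'],-(uv[1]-c['cy'])/c['fy'],-1.])
    return np.array(c['position']),rot(c['attitude'])@d
def at_z(c,uv,z):
    p,d=ray(c,uv); return p+d*(z-p[2])/d[2]
def at_depth(c,uv):
    p,d=ray(c,uv); return p+d*c['range_z'][int(round(uv[1])),int(round(uv[0]))]
def proj(c,P):
    q=rot(c['attitude']).T@(np.array(P)-c['position'])
    return np.array([c['cx']-c['fx']*q[0]/q[2],c['cy']+c['fy']*q[1]/q[2]])
E
python3 - <<'E'
from h import *
np.set_printoptions(precision=4,suppress=True)
for n in('scene','top'):
    c=r.capture(n); cv2.imwrite(f'pics/{n}0.png',cv2.cvtColor(c['pixels'],cv2.COLOR_RGB2BGR))
    print(n,{k:v for k,v in c.items() if k not in('pixels','range_z')})
    for t in('cyl_centre','cylinder','seat','v_jaw','jaw','cap_grip','tweezer','flask_a','bulb'):
        print(t,[(np.round(d['at'],1),round(d['conf'],2)) for d in r.tip_of(t,n)])
    print('box',[(np.round(d['extent']),round(d['conf'],2)) for d in r.boxes_of('cylinder',n)])
print(r.get_state())
E
```

```text
scene {'fx': 382.5200467029189, 'fy': 382.5200467029189, 'cx': 255.55734083648468, 'cy': 195.86969101819773, 'position': array([-0.1809, -0.4811,  1.0176]), 'attitude': array([ 42.8181,   0.801 , -57.9109])}
cyl_centre [(array([129.5, 172.2]), 0.93), (array([153. , 196.9]), 0.86), (array([177.3, 176.9]), 0.75), (array([153.2, 158.8]), 0.56)]
cylinder [(array([135.9, 193.5]), 0.82), (array([159.9, 211. ]), 0.78), (array([177.8, 192.4]), 0.63), (array([175.8, 177.5]), 0.21)]
seat [(array([254. , 207.4]), 0.55)]
v_jaw []
jaw [(array([262.8, 209.5]), 0.76)]
cap_grip [(array([299.3, 209.1]), 0.55)]
tweezer [(array([370.4, 227.5]), 0.65), (array([208.8, 194.5]), 0.49)]
flask_a [(array([383.5, 258. ]), 0.53), (array([203.6, 171. ]), 0.5), (array([252.5, 177.6]), 0.49)]
bulb [(array([381.7, 258.3]), 0.7)]
box [(array([142., 168., 168., 221.]), 0.74), (array([163., 149., 187., 202.]), 0.73), (array([118., 150., 142., 195.]), 0.59), (array([143., 136., 168., 188.]), 0.57)]
top {'fx': 395.75090989666614, 'fy': 395.75090989666614, 'cx': 253.55863435939412, 'cy': 188.01643428404267, 'position': a
[... 684 characters left out ...]
array([386.4, 168.7]), 0.7)]
box [(array([ 83., 222., 125., 243.]), 0.9), (array([135., 234., 167., 256.]), 0.85), (array([ 98., 198., 134., 215.]), 0.8), (array([138., 204., 168., 222.]), 0.54)]
{'time_s': 1.1, 'joints': array([ 85.2618,  20.5446,   0.6815,  -0.0019, -70.1361, -16.5084]), 'qd': array([-0.0229, -0.053 , -0.0795,  0.0212, -0.0447, -0.0871]), 'joint_torque': array([ -0.0001, -58.2406,  29.33  ,   7.0023,   0.0124,  -0.    ]), 'tcp_pos': array([0.2446, 0.6291, 0.2266]), 'eef_rot': array([-179.9997,    0.0019,  -21.2473]), 'contact_force': array([-0.4945, -0.2255, -0.7228]), 'moment': array([-0.011 ,  0.0052, -0.0212]), 'gripper_force': 0.0, 'gripper_width': 0.08815567994672854}
```

View pics/scene0.png

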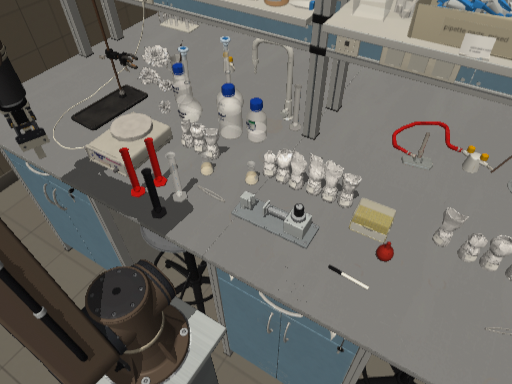

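View pics/top0.png

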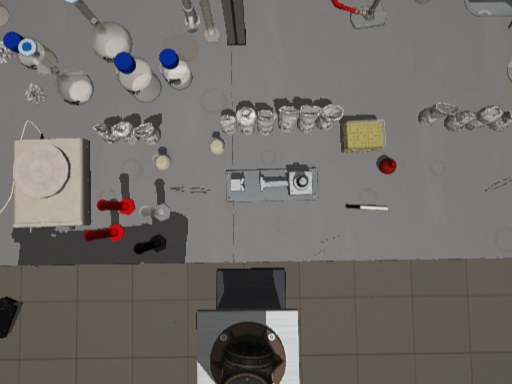

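The candidates in the scene picture are red (131,172), red (153,160), black (153,195) and clear (177,177, foot at 178,192). The clear one fits ("clear glass, left of the clamp"), and it shows in the top picture with its foot at (162,212). The clamp has its V jaw at top (238,184) and its knob at (300,181).

```bash
python3 - <<'E'
from h import *
np.set_printoptions(precision=4,suppress=True)
s=r.capture('scene');t=r.capture('top')
a=cv2.resize(s['pixels'][130:260,125:325],None,fx=4,fy=4,interpolation=cv2.INTER_CUBIC)
b=cv2.resize(t['pixels'][150:225,130:330],None,fx=4,fy=4,interpolation=cv2.INTER_CUBIC)
cv2.imwrite('pics/crop_s.png',a[:,:,::-1]);cv2.imwrite('pics/crop_t.png',b[:,:,::-1])
print('foot',at_z(s,(177.8,192.4),0),at_z(t,(162.5,212.3),0))
print('centre',at_z(s,(177.3,176.9),.1),at_z(t,(152.1,210.2),.1))
print('seat',at_z(s,(254,207.4),.012),at_z(t,(246.1,186.1),.012))
print('jaw',at_z(s,(262.8,209.5),.05),at_z(t,(258.7,180.9),.05))
print('cap',at_z(s,(299.3,209.1),.112),at_z(t,(300.9,183.4),.112))
print('tweez',at_z(s,(208.8,194.5),0),at_z(t,(191.1,192.6),0))
print('flasks',at_z(t,(217.1,148.3),0),at_z(t,(165.3,160.3),0))
# clamp plate & cap from top depth
ys,xs=np.mgrid[0:384,0:512]
p,_=ray(t,(0,0)); D=np.stack([(xs-t['cx'])/t['fx'],-(ys-t['cy'])/t['fy'],-np.ones(xs.shape)],-1)@rot(t['attitude']).T
P=p+D*t['range_z'][...,None]
reg=(xs>215)&(xs<330)&(ys>155)&(ys<210)
for lo,hi in((.006,.018),(.118,.132),(.062,.075)):
    m=reg&(P[...,2]>lo)&(P[...,2]<hi); Q=P[m]
    print(lo,len(Q),Q.min(0),Q.max(0),Q.mean(0),cv2.minAreaRect(Q[:,:2].astype(np.float32)))
E
```

```text
foot [0.4766 0.285  0.    ] [0.4614 0.2619 0.    ]
centre [0.468  0.2589 0.1   ] [0.4672 0.2691 0.1   ]
seat [0.5519 0.0014 0.012 ] [ 0.5397 -0.006   0.012 ]
jaw [ 0.5316 -0.0469  0.05  ] [ 0.5523 -0.0458  0.05  ]
cap [ 0.5467 -0.1711  0.112 ] [ 0.5376 -0.1679  0.112 ]
tweez [0.5275 0.1812 0.    ] [0.5227 0.1704 0.    ]
flasks [0.6641 0.0857 0.    ] [0.6281 0.2527 0.    ]
0.006 1954 [ 0.4636 -0.2707  0.006 ] [0.638  0.0906 0.018 ] [ 0.5399 -0.0692  0.0125] ((0.5505083799362183, -0.08996404707431793), (0.3603348731994629, 0.1691596806049347), 88.9923324584961)
0.118 89 [ 0.5288 -0.1847  0.1187] [ 0.558  -0.1579  0.1309] [ 0.5422 -0.171   0.1259] ((0.5433037877082825, -0.1712564080953598), (0.02650461159646511, 0.029288820922374725), 88.54569244384766)
0.062 516 [ 0.5083 -0.2063  0.0622] [0.5764 0.0386 0.0749] [ 0.5407 -0.1077  0.0703] ((0.5434163212776184, -0.0841035395860672), (0.24520176649093628, 0.06731970608234406), 89.28569793701172)
```

View pics/crop_s.png

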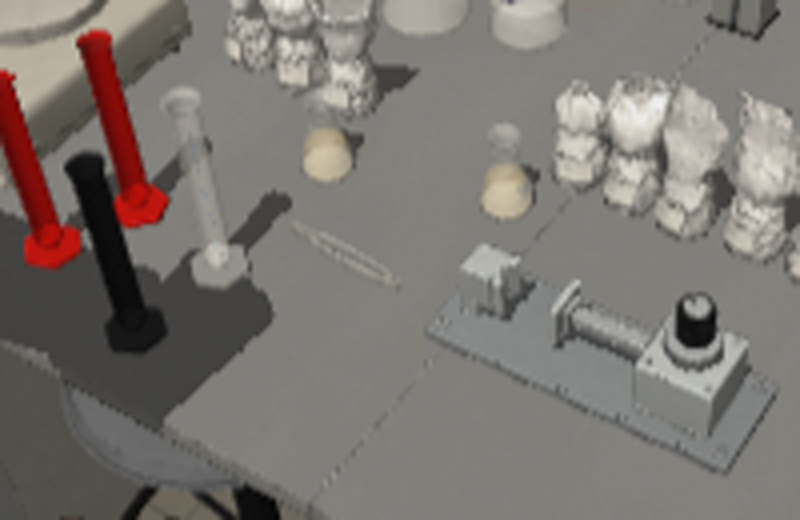

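View pics/crop_t.png

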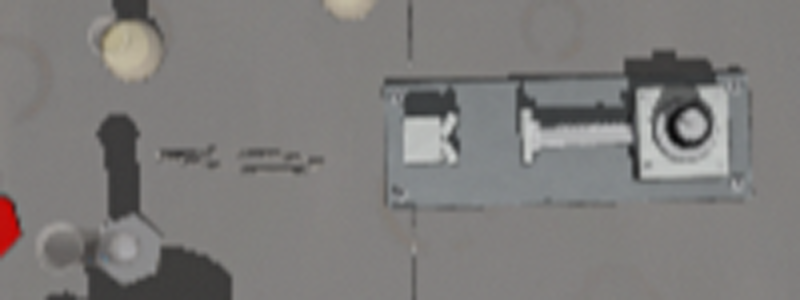

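The crops show the clear cylinder's six-sided foot at scene (180,196) and top (162,212). The clamp is almost parallel to world y, with its V jaw at top (241,184), sliding jaw at (261,183) and cap at (301,181).

```bash
python3 - <<'E'
from h import *
np.set_printoptions(precision=4,suppress=True)
t=r.capture('top');s=r.capture('scene')
print('foot',at_z(t,(162,212),.005),at_z(s,(180,196),.005))
print('tube top', at_z(t,(130+62/4,150+245/4),.201),at_z(s,(125+183/4,130+98/4),.201))
for n,c in(('top',t),('scene',s)):
    m=max(r.regions_of('cylinder',n),key=lambda d:-abs(np.argwhere(d['pixels']).mean(0)-((211,152) if n=='top' else (177,177))).sum())
    e=m['extent'];print(n,e,m['conf'])
# plate by colour (bluish grey)
im=t['pixels'].astype(int); d=im[...,2]-im[...,0]
print('plate px',im[195,255],'bench',im[215,255])
m=((d>8)).astype(np.uint8); m[:160]=0;m[208:]=0;m[:,:215]=0;m[:,330:]=0
k,l,st,_=cv2.connectedComponentsWithStats(m); i=1+st[1:,4].argmax(); print(st[i])
pts=np.argwhere(l==i)[:,::-1]
W=np.array([at_z(t,p,.012)[:2] for p in pts]).astype(np.float32)
rc=cv2.minAreaRect(W);print(rc); print(cv2.boxPoints(rc))
# jaws' tops and cap at known heights: bright pixels
for (x0,x1,y0,y1,z) in((228,247,176,193,.07),(257,266,174,193,.07)):
    g=im[y0:y1,x0:x1].sum(2)//3; print(g)
E
```

```text
foot [0.4624 0.2624 0.005 ] [0.4636 0.2628 0.005 ]
tube top [0.4632 0.2605 0.201 ] [0.466  0.2634 0.201 ]
top [138.7, 205.5, 169.8, 221.1] 0.67
scene [165.2, 148.3, 186.6, 201.1] 0.97
plate px [131 135 137] bench [132 130 128]Traceback (most recent call last):
  File "<stdin>", line 13, in <module>
ValueError: attempt to get argmax of an empty sequence
```

```bash
python3 - <<'E'
from h import *
np.set_printoptions(precision=4,suppress=True,linewidth=160)
t=r.capture('top')
im=t['pixels'].astype(int); d=im[...,2]-im[...,0]
m=((d>1)).astype(np.uint8); m[:160]=0;m[208:]=0;m[:,:215]=0;m[:,330:]=0
m=cv2.morphologyEx(m,cv2.MORPH_OPEN,np.ones((2,2),np.uint8))
k,l,st,_=cv2.connectedComponentsWithStats(m); i=1+st[1:,4].argmax(); print(st[i])
pts=np.argwhere(l==i)[:,::-1]
W=np.array([at_z(t,p,.012)[:2] for p in pts]).astype(np.float32)
rc=cv2.minAreaRect(W);print(rc,'\n',cv2.boxPoints(rc))
for (x0,x1,y0,y1) in((227,249,174,194),(255,270,174,194)):
    print(x0,y0);print(im[y0:y1,x0:x1].sum(2)//3)
print(at_z(t,(0+238,184),.07),at_z(t,(262,184),.07))
E
```

```text
[ 227  169   92   34 2068]
((0.53984135389328, -0.08928358554840088), (0.09989577531814575, 0.2885326147079468), 0.7595229744911194) 
 [[ 0.488   0.0543]
 [ 0.4918 -0.2342]
 [ 0.5917 -0.2329]
 [ 0.5879  0.0556]]
227 174
[[117 149 112 135  72  59  62  64  63  63  63  63  62  66  63  61  68 127 130 129 128 128]
 [131 152 129 118  67  61  63  64  64  64  64  63  63  63  63  62  70 124 132 131 129 128]
 [132 139 132 111  68  64  66  64  65  66  64  63  64  63  62  61  64 100 129 131 131 129]
 [131 131 133 126  73  61  61  62  63  63  63  63  62  61  62  71  65  72 124 131 131 130]
 [132 131 132 128  80  64  64  65  65  65  70  70  68  57  75 149 119  92 127 131 131 130]
 [131 133 130 119 136 141 141 146 145 145 147 147 143  87 116 192 176 117 127 131 131 130]
 [131 133 130 124 178 189 191 193 193 191 191 192 189 123 161 192 178 113 127 132 131 131]
 [128 131 132 136 182 188 189 189 188 186 187 188 185 155 186 196 135 105 129 132 131 131]
 [129 130 131 137 181 188 187 186 186 186 186 186 186 181 195 179  90 118 133 134 132 131]
 [129 131 131 138 187 189 186 186 186 186 186 186 187 169 184
[... 1558 characters left out ...]
174 173 172 173 173]
 [132 130 129 131 127 124 187 196 185 191 178 176 176 176 176]
 [130 130 130 130 128 106 183 189 182 187 181 180 186 186 185]
 [131 130 131 129 126 103 182 193 186 184 160 155 164 165 163]
 [132 133 133 132 127 101 184 191 163 151 128 124 127 125 125]
 [134 133 134 132 128 100 183 189 118 112 127 131 131 131 132]
 [133 134 133 134 130 105 183 188 112 125 133 135 133 133 133]
 [135 133 133 133 132 106 144 156 121 131 134 134 134 133 132]
 [133 133 134 134 132 114 111 120 132 134 136 135 133 135 132]
 [134 133 132 132 132 131 132 133 133 134 136 134 134 135 134]
 [134 134 134 133 132 134 133 134 135 135 134 133 134 135 134]]
[0.5423 0.0171 0.07  ] [ 0.541  -0.0554  0.07  ]
```

Call:
jog_arm(travel=[[0,0,0],[0,0,0],[0,0,0],[0,0,0],[0,0,0],[0,0,0],[0,0,0],[0,0,-0.06],[0,0,-0.12],[0,0,-0.18]], dr=[[0,0,0],[0,0,0],[0,0,0],[0,0,0],[0,0,0],[0,0,0],[0,0,0],[0,0,0],[0,0,0],[0,0,0]], claw=[1,1,1,1,1,1,1,1,1,1])

```text
time_s: 2.7
tcp_pos: [0.2446, 0.629, 0.3175]
eef_rot: [180.0, -0.0, -21.2]
contact_force: [0.1, 0.1, 0.9]
gripper_width: 0.088
gripper_force: 0.0
```

Call:
jog_arm(travel=[[0.084,0.066,0],[0.168,0.131,0],[0.252,0.197,0],[0.337,0.262,0],[0.421,0.328,0],[0.505,0.393,0],[0.589,0.459,0],[0.673,0.525,0],[0.673,0.525,0.03],[0.673,0.525,0.11]], dr=[[0,0,0.01],[0,0,0.02],[0,0,0.03],[0,0,0.04],[0,0,0.05],[0,0,0.06],[0,0,0.066],[0,0,0.066],[0,0,0.066],[0,0,0.066]], claw=[1,1,1,1,1,1,1,1,1,1])

```text
time_s: 3.95
tcp_pos: [0.4643, 0.2629, 0.2626]
eef_rot: [-179.7, 0.0, -45.1]
contact_force: [-0.1, 1.2, -0.3]
gripper_width: 0.0875
gripper_force: 0.0
```

Call:
jog_arm(travel=[[0,0,0.06],[0,0,0.12],[0,0,0.18],[0,0,0.241],[0,0,0.241],[0,0,0.241],[0,0,0.241],[0,0,0.241],[0,0,0.241],[0,0,0.241]], dr=[[0,0,0],[0,0,0],[0,0,0],[0,0,0],[0,0,0],[0,0,0],[0,0,0],[0,0,0],[0,0,0],[0,0,0]], claw=[1,1,1,1,1,0.3,0.3,0.3,0.3,0.3], newtons=15)

```text
time_s: 5.2
tcp_pos: [0.4631, 0.2625, 0.1413]
eef_rot: [-180.0, 0.0, -45.0]
contact_force: [0.4, 0.1, -0.5]
gripper_width: 0.0431
gripper_force: 0.0
```

```bash
python3 - <<'E'
from h import *
s=r.capture('scene');t=r.capture('top')
a=cv2.resize(s['pixels'][100:230,90:290],None,fx=4,fy=4,interpolation=cv2.INTER_CUBIC)
cv2.imwrite('pics/grasp.png',a[:,:,::-1]); st=r.get_state(); print({k:st[k] for k in('time_s','tcp_pos','contact_force','gripper_width','gripper_force')})
E
```

```text
{'time_s': 5.3, 'tcp_pos': array([0.4631403 , 0.2624725 , 0.14114016]), 'contact_force': array([ 0.22119214,  0.07110061, -0.08880061]), 'gripper_width': 0.035091194786459015, 'gripper_force': 0.0}
```

View pics/grasp.png

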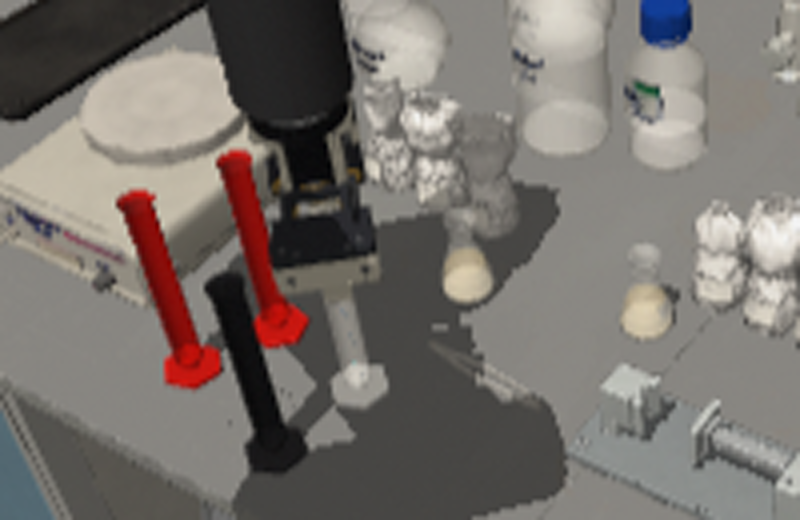

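The picture shows the fingers round the clear tube's top at crop (325,290). The foot still stands at (358,382), and the neighbouring cylinders are untouched.

Call:
jog_arm(travel=[[0,0,0],[0,0,0],[0,0,0],[0,0,-0.01],[0,0,-0.04],[0,0,-0.08],[0,0,-0.12],[0,0,-0.16],[0,0,-0.18],[0,0,-0.18]], dr=[[0,0,0],[0,0,0],[0,0,0],[0,0,0],[0,0,0],[0,0,0],[0,0,0],[0,0,0],[0,0,0],[0,0,0]], claw=[0.2,0.2,0.2,0.2,0.2,0.2,0.2,0.2,0.2,0.2], newtons=15)

```text
time_s: 6.55
tcp_pos: [0.4634, 0.2628, 0.232]
eef_rot: [-179.9, 0.0, -45.0]
contact_force: [-0.2, 0.1, -0.8]
gripper_width: 0.0317
gripper_force: 15.0
```

Call:
jog_arm(travel=[[0.04,0.04,0],[0.11,0.1,0],[0.19,0.17,0],[0.27,0.25,0],[0.35,0.32,0],[0.4,0.37,0],[0.42,0.386,0],[0.42,0.386,0.05],[0.42,0.386,0.12],[0.42,0.386,0.144]], dr=[[0,0,0],[0,0,0],[0,0,0],[0,0,0],[0,0,0],[0,0,0],[0,0,0],[0,0,0],[0,0,0],[0,0,0]], claw=[0.2,0.2,0.2,0.2,0.2,0.2,0.2,0.2,0.2,0.2], newtons=15)

```text
time_s: 7.8
tcp_pos: [0.4736, -0.0229, 0.157]
eef_rot: [179.8, 0.1, -45.0]
contact_force: [0.1, 0.7, -0.2]
gripper_width: 0.0315
gripper_force: 15.0
```

```bash
python3 - <<'E'
from h import *
np.set_printoptions(precision=4,suppress=True)
s=r.capture('scene');t=r.capture('top'); st=r.get_state(); print(st['tcp_pos'],st['eef_rot'],st['contact_force'],st['joints'])
a=cv2.resize(s['pixels'][150:260,215:335],None,fx=5,fy=5,interpolation=cv2.INTER_CUBIC)
cv2.imwrite('pics/appr.png',a[:,:,::-1])
p=st['tcp_pos']
for z in(.018,.1): print(z,proj(s,[p[0],p[1],z]),(proj(s,[p[0],p[1],z])-[215,150])*5)
for n in('scene','top'):
  for q in('cylinder','cyl_centre','seat'): print(n,q,[(np.round(d['at'],1),round(d['conf'],2)) for d in r.tip_of(q,n)])
for x in [(.541,-.0125,.012),(.541,-.051,.07)]: print((proj(s,x)-[215,150])*5)
E
```

```text
[ 0.4743 -0.0226  0.158 ] [179.8543   0.0693 -44.9894] [ 0.9583  0.2882 -0.9617] [ 21.0909   5.0564 -29.3544  -0.0052 -55.7506  23.9227]
0.018 [247.6458 223.9951] [163.2289 369.9753]
0.1 [246.894 207.859] [159.4701 289.2948]
scene cylinder [(array([161.6, 180.5]), 0.95), (array([138.4, 192.3]), 0.95), (array([158.2, 210.7]), 0.77), (array([244.8, 224.4]), 0.67)]
scene cyl_centre [(array([131.6, 170. ]), 0.81), (array([245.5, 204.9]), 0.62), (array([154.6, 192.1]), 0.58), (array([151.8, 161.1]), 0.56)]
scene seat [(array([255.5, 208.7]), 0.56)]
top cylinder [(array([128.3, 203.8]), 0.91), (array([115.7, 229.2]), 0.81)]
top cyl_centre [(array([114.9, 205. ]), 0.79), (array([102.6, 231.9]), 0.54), (array([216.8, 147.8]), 0.32)]
top seat [(array([244.7, 184.3]), 0.68), (array([384.8, 167.2]), 0.56)]
[203.5735 304.986 ]
[251.6651 271.0191]
```

View pics/appr.png

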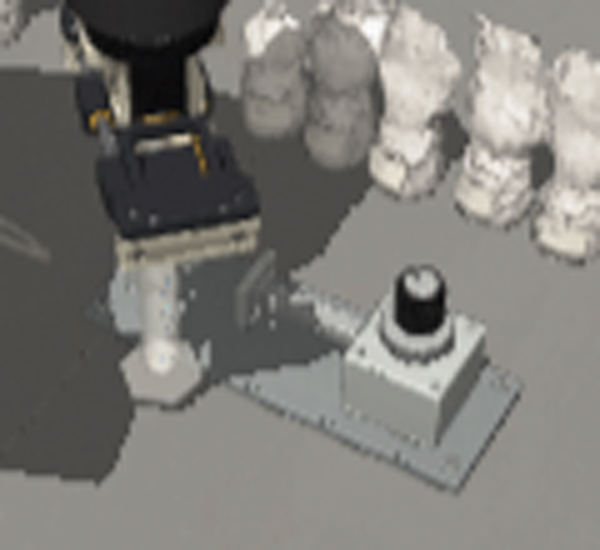

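The picture shows the foot centre at crop (162,370), where projection put it (163,370). It is beside the base plate and short of the jaw plate at (255,290). I'll slide in next.

Call:
jog_arm(travel=[[0.01,-0.01,0],[0.025,-0.025,0],[0.04,-0.04,0],[0.055,-0.055,0],[0.07,-0.07,0],[0.083,-0.083,0],[0.09,-0.09,0],[0.0935,-0.0935,0],[0.0935,-0.0935,0],[0.0935,-0.0935,0]], dr=[[0,0,0],[0,0,0],[0,0,0],[0,0,0],[0,0,0],[0,0,0],[0,0,0],[0,0,0],[0,0,0],[0,0,0]], claw=[0.2,0.2,0.2,0.2,0.2,0.2,0.2,0.2,0.2,0.2], newtons=15)

```text
time_s: 9.45
tcp_pos: [0.541, -0.0225, 0.1591]
eef_rot: [-180.0, 0.0, -45.0]
contact_force: [0.2, 0.9, -0.3]
gripper_width: 0.0318
gripper_force: 15.0
```

Call:
jog_arm(travel=[[-0.002,-0.002,0],[-0.004,-0.004,0],[-0.006,-0.006,0],[-0.008,-0.008,0],[-0.0095,-0.0095,0],[-0.01,-0.01,0],[-0.01,-0.01,0],[-0.01,-0.01,0],[-0.01,-0.01,0],[-0.01,-0.01,0]], dr=[[0,0,0],[0,0,0],[0,0,0],[0,0,0],[0,0,0],[0,0,0],[0,0,0],[0,0,0],[0,0,0],[0,0,0]], claw=[0.2,0.2,0.2,0.2,0.2,0.2,0.2,0.2,0.2,0.2], newtons=15)

```text
time_s: 10.7
tcp_pos: [0.5412, -0.0154, 0.1591]
eef_rot: [180.0, -0.0, -45.0]
contact_force: [0.1, 0.1, -0.3]
gripper_width: 0.0316
gripper_force: 15.0
```

```bash
cat > f.py <<'E'
from h import *
np.set_printoptions(precision=3,suppress=True)
st=r.get_state()
for k in('time_s','tcp_pos','eef_rot','contact_force','moment','gripper_width','gripper_force'): print(k,np.array(st[k]))
E
python3 f.py
```

```text
time_s 10.7
tcp_pos [ 0.541 -0.015  0.159]
eef_rot [179.996  -0.    -45.007]
contact_force [ 0.116  0.064 -0.345]
moment [-0.009  0.029  0.011]
gripper_width 0.0316286737446148
gripper_force 14.981573671102524
```

Call:
jog_arm(travel=[[-0.0005,-0.0005,0],[-0.001,-0.001,0],[-0.0015,-0.0015,0],[-0.002,-0.002,0],[-0.0025,-0.0025,0],[-0.003,-0.003,0],[-0.0035,-0.0035,0],[-0.004,-0.004,0],[-0.004,-0.004,0],[-0.004,-0.004,0]], dr=[[0,0,0],[0,0,0],[0,0,0],[0,0,0],[0,0,0],[0,0,0],[0,0,0],[0,0,0],[0,0,0],[0,0,0]], claw=[0.2,0.2,0.2,0.2,0.2,0.2,0.2,0.2,0.2,0.2], newtons=15)

```text
time_s: 11.95
tcp_pos: [0.5412, -0.0126, 0.1591]
eef_rot: [180.0, -0.0, -45.0]
contact_force: [0.0, -0.8, -0.7]
gripper_width: 0.0314
gripper_force: 15.0
```

```bash
python3 f.py
```

```text
time_s 11.95
tcp_pos [ 0.541 -0.013  0.159]
eef_rot [179.999  -0.001 -45.001]
contact_force [ 0.034 -0.801 -0.708]
moment [ 0.018 -0.041 -0.013]
gripper_width 0.031441264583403405
gripper_force 14.98167023062706
```

Call:
jog_arm(travel=[[-0.0005,-0.0005,0],[-0.001,-0.001,0],[-0.0015,-0.0015,0],[-0.002,-0.002,0],[-0.0025,-0.0025,0],[-0.003,-0.003,0],[-0.003,-0.003,0],[-0.003,-0.003,0],[-0.003,-0.003,0],[-0.003,-0.003,0]], dr=[[0,0,0],[0,0,0],[0,0,0],[0,0,0],[0,0,0],[0,0,0],[0,0,0],[0,0,0],[0,0,0],[0,0,0]], claw=[0.2,0.2,0.2,0.2,0.2,0.2,0.2,0.2,0.2,0.2], newtons=15)

```text
time_s: 13.2
tcp_pos: [0.5412, -0.0105, 0.1591]
eef_rot: [180.0, -0.0, -45.0]
contact_force: [-0.0, -3.1, 0.4]
gripper_width: 0.0317
gripper_force: 15.0
```

```bash
python3 f.py; python3 - <<'E'
from h import *
s=r.capture('scene');t=r.capture('top')
a=cv2.resize(s['pixels'][170:250,215:315],None,fx=6,fy=6,interpolation=cv2.INTER_CUBIC)
cv2.imwrite('pics/v.png',a[:,:,::-1])
E
```

```text
time_s 13.2
tcp_pos [ 0.541 -0.01   0.159]
eef_rot [179.998  -0.003 -45.006]
contact_force [-0.029 -3.057  0.41 ]
moment [-1.478 -0.076  0.076]
gripper_width 0.03167004193004678
gripper_force 15.006506145000458
```

View pics/v.png

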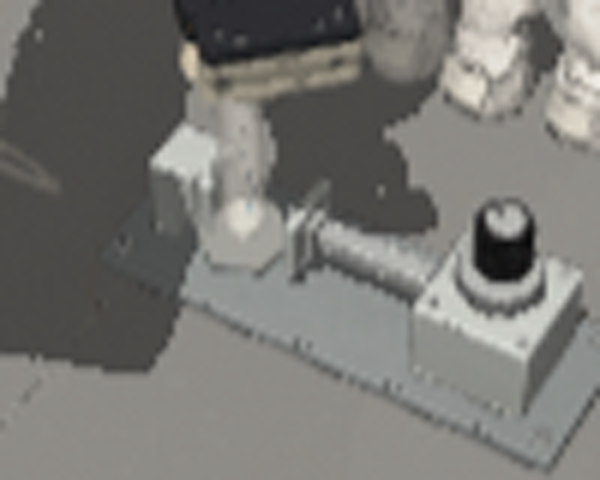

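The tube touches the V jaw: force 3 N along -y, and the picture shows the tube at crop (240,160) against the V at (205,165) with its foot under both jaws. I'll back off 1 mm, lower and release.

Call:
jog_arm(travel=[[0.001,0.001,0],[0.0014,0.0014,0.003],[0.0014,0.0014,0.006],[0.0014,0.0014,0.009],[0.0014,0.0014,0.011],[0.0014,0.0014,0.012],[0.0014,0.0014,0.012],[0.0014,0.0014,0.012],[0.0014,0.0014,0.012],[0.0014,0.0014,0.012]], dr=[[0,0,0],[0,0,0],[0,0,0],[0,0,0],[0,0,0],[0,0,0],[0,0,0],[0,0,0],[0,0,0],[0,0,0]], claw=[0.2,0.2,0.2,0.2,0.2,0.2,0.2,0.2,0.2,0.2], newtons=15)

```text
time_s: 14.55
tcp_pos: [0.5412, -0.0114, 0.1531]
eef_rot: [-180.0, -0.0, -45.0]
contact_force: [-0.9, -0.3, 1.2]
gripper_width: 0.0318
gripper_force: 15.0
```

```bash
python3 f.py
```

```text
time_s 14.55
tcp_pos [ 0.541 -0.011  0.153]
eef_rot [-179.997   -0.001  -45.003]
contact_force [-0.909 -0.306  1.163]
moment [-0.049  0.109  0.054]
gripper_width 0.03177763050197871
gripper_force 15.000150203704834
```

Call:
jog_arm(travel=[[0,0,0.001],[0,0,0.001],[0,0,0.001],[0,0,0.001],[0,0,0.001],[0,0,0.001],[0,0,0.001],[0,0,0.001],[0,0,0.001],[0,0,0.001]], dr=[[0,0,0],[0,0,0],[0,0,0],[0,0,0],[0,0,0],[0,0,0],[0,0,0],[0,0,0],[0,0,0],[0,0,0]], claw=[0.2,0.5,0.6,0.7,0.8,0.8,0.8,0.8,0.8,0.8], newtons=15)

```text
time_s: 15.8
tcp_pos: [0.5412, -0.0114, 0.1526]
eef_rot: [-180.0, 0.0, -45.0]
contact_force: [-0.1, -0.5, -0.3]
gripper_width: 0.0701
gripper_force: 0.0
```

```bash
python3 f.py;python3 - <<'E'
from h import *
s=r.capture('scene')
for z in(.012,.112):print(proj(s,[.541,-.0115,z]))
for q in('cylinder','cyl_centre'): print(q,[(np.round(d['at'],1),round(d['conf'],2)) for d in r.tip_of(q,'scene')])
E
```

```text
time_s 15.8
tcp_pos [ 0.541 -0.011  0.153]
eef_rot [-180.       0.     -45.005]
contact_force [-0.074 -0.512 -0.306]
moment [ 0.042 -0.001 -0.031]
gripper_width 0.07007262019544162
gripper_force 0.0
[255.46971419 210.88261876]
[255.03661081 190.9596853 ]
cylinder [(array([252.6, 208. ]), 0.79), (array([158.6, 210.9]), 0.75), (array([158.3, 181.4]), 0.66), (array([137.2, 194.5]), 0.59)]
cyl_centre [(array([131.1, 172.1]), 0.96), (array([156. , 190.6]), 0.94), (array([255.4, 190.9]), 0.64)]
```

Call:
jog_arm(travel=[[0,0,-0.05],[0,0,-0.12],[0,0,-0.2],[0,0,-0.25],[0.02,0.02,-0.26],[0.08,0.078,-0.26],[0.15,0.146,-0.26],[0.21,0.205,-0.26],[0.2295,0.224,-0.26],[0.2295,0.224,-0.26]], dr=[[0,0,0],[0,0,0],[0,0,0],[0,0,0],[0,0,-0.025],[0,0,-0.054],[0,0,-0.083],[0,0,-0.112],[0,0,-0.141],[0,0,-0.17]], claw=[0.8,0.8,0.8,0.8,0.8,0.8,0.8,0.8,0.8,0.8], newtons=15)

```text
time_s: 17.2
tcp_pos: [0.5429, -0.1731, 0.2823]
eef_rot: [-180.0, 0.0, 16.4]
contact_force: [0.4, -0.2, 0.3]
gripper_width: 0.0702
gripper_force: 0.0
```

```bash
python3 f.py;python3 - <<'E'
from h import *
np.set_printoptions(precision=4,suppress=True,linewidth=160)
s=r.capture('scene');t=r.capture('top');print(r.get_state()['joints'])
for q in('cylinder','cyl_centre','cap_grip'):
  for n in('scene','top'): print(q,n,[(np.round(d['at'],1),round(d['conf'],2)) for d in r.tip_of(q,n)])
print([proj(c,p) for c in(s,t) for p in((.5432,-.1717,.112),(.541,-.012,.012))])
a=cv2.resize(s['pixels'][150:250,215:335],None,fx=4,fy=4,interpolation=cv2.INTER_CUBIC)
b=cv2.resize(t['pixels'][130:230,215:335],None,fx=4,fy=4,interpolation=cv2.INTER_CUBIC)
b=b[:,:310];cv2.imwrite('pics/placed.png',np.hstack([a,b])[:,:,::-1])
E
```

```text
time_s 17.2
tcp_pos [ 0.543 -0.173  0.282]
eef_rot [-179.994    0.028   16.425]
contact_force [ 0.448 -0.213  0.279]
moment [-0.02  -0.053  0.078]
gripper_width 0.07021996918288645
gripper_force 0.0
[  2.0783   8.8272  -7.8183  -0.0035 -73.3684 104.1956]
cylinder scene [(array([252.5, 208.1]), 0.89), (array([160.6, 212.7]), 0.87), (array([139.4, 194.3]), 0.8), (array([160.7, 183.2]), 0.75), (array([255.2, 208.7]), 0.32)]
cylinder top [(array([127.1, 204.7]), 0.91), (array([114.3, 232.1]), 0.74), (array([159.1, 242.8]), 0.64)]
cyl_centre scene [(array([153.9, 190.1]), 0.93), (array([153.1, 161.6]), 0.79), (array([259. , 190.8]), 0.73), (array([258.3, 209.7]), 0.68), (array([131.5, 172.2]), 0.66)]
cyl_centre top [(array([116.6, 207.2]), 0.82), (array([146.9, 244.7]), 0.6), (array([102.8, 231.1]), 0.55)]
cap_grip scene [(array([300.7, 209. ]), 0.67)]
cap_grip top []
[array([298.952 , 209.9037]), array([255.5922, 210.9399]), array([302.1485, 181.4696]), array([247.9971, 185.6512])]
```

View pics/placed.png

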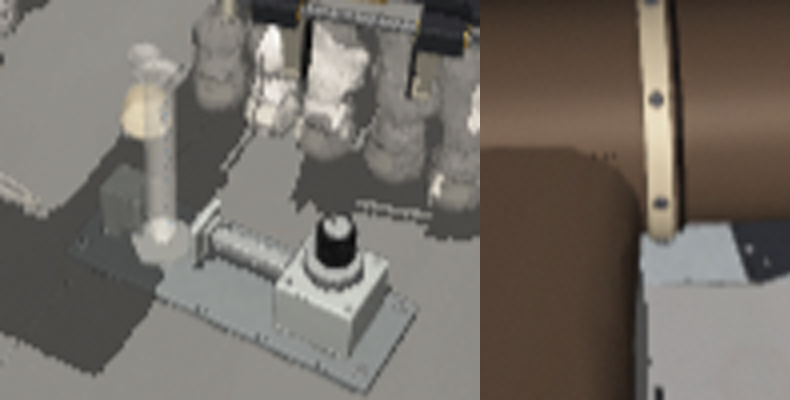

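The picture shows the cylinder standing upright at crop (160,180), its foot (165,245) under the jaws and the jaw plate at (207,232). The cap is free at (337,240). Now down to the cap.

Call:
jog_arm(travel=[[0,0,0.05],[0,0,0.12],[0,0,0.2],[0,0,0.27],[0,0,0.34],[0,0,0.37],[0,0,0.379],[0,0,0.379],[0,0,0.379],[0,0,0.379]], dr=[[0,0,-0.025],[0,0,-0.05],[0,0,-0.075],[0,0,-0.075],[0,0,-0.075],[0,0,-0.075],[0,0,-0.075],[0,0,-0.075],[0,0,-0.075],[0,0,-0.075]], claw=[0.8,0.8,0.8,0.8,0.8,0.8,0.8,0.6,0.5,0.45], newtons=5)

```text
time_s: 18.85
tcp_pos: [0.5437, -0.1718, 0.094]
eef_rot: [179.9, -0.1, 43.2]
contact_force: [-0.9, 0.0, 0.0]
gripper_width: 0.0455
gripper_force: 0.0
```

```bash
python3 f.py;python3 - <<'E'
from h import *
s=r.capture('scene')
a=cv2.resize(s['pixels'][150:250,215:335],None,fx=5,fy=5,interpolation=cv2.INTER_CUBIC)
cv2.imwrite('pics/cap.png',a[:,:,::-1])
print([(np.round(d['at'],1),round(d['conf'],2)) for d in r.tip_of('jaw','scene')])
E
```

```text
time_s 18.85
tcp_pos [ 0.544 -0.172  0.094]
eef_rot [179.936  -0.064  43.196]
contact_force [-0.916  0.049  0.014]
moment [-0.026 -0.067  0.041]
gripper_width 0.045500043046982956
gripper_force 0.0
[(array([267. , 206.4]), 0.67), (array([253.3, 209.3]), 0.53)]
```

View pics/cap.png

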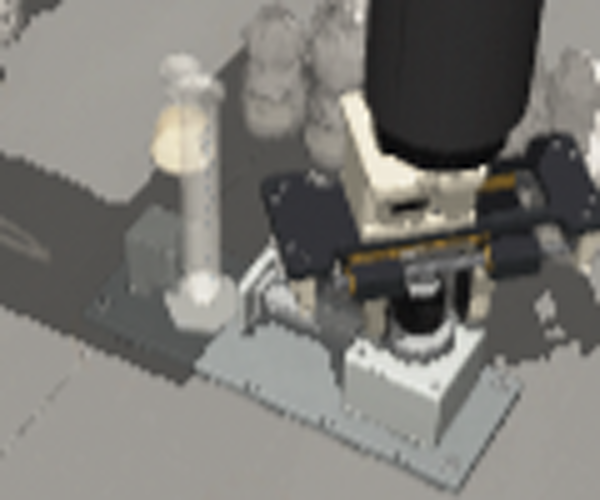

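The fingers straddle the cap at crop (420,310), and the jaw (260,290) stays visible to the left.

Call:
jog_arm(travel=[[0,0,0],[0,0,0],[0,0,0],[0,0,0],[0,0,0],[0,0,0],[0,0,0],[0,0,0],[0,0,0],[0,0,0]], dr=[[0,0,0],[0,0,0],[0,0,0],[0,0,0],[0,0,0],[0,0,0],[0,0,0],[0,0,0],[0,0,0],[0,0,0]], claw=[0.3,0.2,0.2,0.2,0.2,0.2,0.2,0.2,0.2,0.2], newtons=40)

```text
time_s: 20.2
tcp_pos: [0.5423, -0.171, 0.0932]
eef_rot: [-179.9, 0.0, 43.2]
contact_force: [-4.9, 5.5, 6.1]
gripper_width: 0.0292
gripper_force: 40.0
```

```bash
python3 f.py; python3 - <<'E'
from h import *
s=r.capture('scene'); np.save('s0.npy',s['pixels'])
np.set_printoptions(linewidth=200)
print(s['pixels'][196:222,256:280].astype(int).sum(2)//3)
print(proj(s,(.541,-.051,.07)),proj(s,(.521,-.051,.03)),proj(s,(.521,-.051,.07)),proj(s,(.521,-.029,.07)))
E
```

```text
time_s 20.2
tcp_pos [ 0.542 -0.171  0.093]
eef_rot [-179.91     0.018   43.191]
contact_force [-4.87   5.485  6.078]
moment [1.975 1.372 0.006]
gripper_width 0.0291713059701761
gripper_force 40.004480481147766
[[166 157 142  88  81  81  81  81  81  81  80  81  81  52  54  53  52  53  53  52  53  53  52  53]
 [166 157 141  88  81  81  81  81  81  81  82  81  81  79  50  52  52  53  53  53  52  52  52  52]
 [164 155 140  88  82  81  82  81  81  82  81  82  81 132  51  49  67  49  52  52  52  52  53  53]
 [166 159 140  83  81  82  82  81  81  81  81  81 142 153  64  56 114  56  53  53  53  53  53  53]
 [167 160 141  91  82  77  81  81  81  81  81 120 196 222  97  55  91  56  52  55  50  51  52  53]
 [151 159 143  93  84  81  82  79  81  82 114 189 217 186 117  50  53  53  49  91  63  53  53  53]
 [158 159 143  92  85  84  83  80  85  83 199 219 174 109 141  49  53  52  51  77  59  53  52  52]
 [167 160 144  92  85  83  84  84  85 185 221 200 114 114 151  82  53  54  53  54  55  52  49  50]
 [193 176 153 101  79  83  84  84 151 217 221 140 146 193 142  94  46  49  47  40  40  42  41  42]
[... 1096 characters left out ...]
136 127 143 161 162 163 123  81  85 157 162 162 160 160 160 138 139  90  84  85  89 110  91]
 [ 91  96 142 162 162 164 163 142 139 139 160 161 160 161 161 161 160 161 140 139 139  90  85  86]
 [ 86 139 162 162 161 162 164 163 162 161 162 162 161 161 162 162 162 161 160 160 161 141 138  89]
 [137 162 164 162 162 161 163 163 163 163 163 163 162 162 161 161 162 161 160 159 161 162 162 140]
 [160 163 163 163 163 161 162 163 163 164 164 163 163 162 162 161 162 161 161 160 161 162 163 161]
 [162 163 163 164 163 162 163 164 164 164 164 163 163 162 161 161 162 162 160 160 159 160 161 160]]
[265.33302152 204.20382092] [262.19745086 215.92151642] [262.18222264 208.1006362 ] [256.49276597 205.47807148]
```

Call:
jog_arm(travel=[[0,-0.001,0],[0,-0.0022,0],[0,-0.0022,0],[0,-0.0022,0],[0,-0.0022,0],[0,-0.0022,0],[0,-0.0022,0],[0,-0.0022,0],[0,-0.0022,0],[0,-0.0022,0]], dr=[[0,0,0],[0,0,0],[0,0,0.011],[0,0,0.022],[0,0,0.033],[0,0,0.044],[0,0,0.055],[0,0,0.07],[0,0,0.083],[0,0,0.083]], claw=[0.2,0.2,0.2,0.2,0.2,0.2,0.2,0.2,0.2,0.2], newtons=40)

```text
time_s: 21.5
tcp_pos: [0.5417, -0.17, 0.0932]
eef_rot: [-179.9, 0.0, 13.2]
contact_force: [-5.0, 8.5, 8.3]
gripper_width: 0.0292
gripper_force: 40.0
```

```bash
cat > j.py <<'E'
from h import *
import sys
T=np.load('s0.npy').astype(np.float32).mean(2)
s=r.capture('scene'); I=s['pixels'].astype(np.float32).mean(2); np.save('last.npy',s['pixels'])
poly=np.array([[261,208],[270,196.5],[270,203],[266,209],[266,216],[262,216]],np.float32)
M=cv2.fillPoly(np.zeros(T.shape,np.uint8),[np.round(poly).astype(np.int32)],1)>0
d0=(proj(s,(.541,-.029,.05))-proj(s,(.541,-.051,.05)))/22
best=[]
for d in np.arange(-3,28,.5):
    J=cv2.warpAffine(I,np.float32([[1,0,d*d0[0]],[0,1,d*d0[1]]]),(512,384),flags=cv2.INTER_LINEAR|cv2.WARP_INVERSE_MAP)
    best.append((np.corrcoef(J[M],T[M])[0,1],d))
best.sort(reverse=True)
print('jaw mm',[(b[1],round(float(b[0]),3)) for b in best[:4]],'cyl',[(np.round(d['at'],1),round(d['conf'],2)) for d in r.tip_of('cylinder','scene') if d['at'][0]>200])
E
python3 f.py; python3 j.py
```

```text
time_s 21.5
tcp_pos [ 0.542 -0.17   0.093]
eef_rot [-179.918    0.041   13.24 ]
contact_force [-5.007  8.481  8.28 ]
moment [3.209 1.853 0.001]
gripper_width 0.029160508731638845
gripper_force 40.008843541145325
jaw mm [(np.float64(-0.5), 0.769), (np.float64(0.0), 0.762), (np.float64(0.5), 0.755), (np.float64(-1.0), 0.752)] cyl [(array([254.2, 207.4]), 0.73)]
```

Call:
jog_arm(travel=[[0,-0.002,0],[0,-0.002,0],[0,-0.002,0],[0,-0.002,0],[0,-0.002,0],[0,-0.002,0],[0,-0.002,0],[0,-0.002,0],[0,-0.002,0],[0,-0.002,0]], dr=[[0,0,0.01],[0,0,0.02],[0,0,0.033],[0,0,0.046],[0,0,0.06],[0,0,0.073],[0,0,0.086],[0,0,0.1],[0,0,0.1],[0,0,0.1]], claw=[0.2,0.2,0.2,0.2,0.2,0.2,0.2,0.2,0.2,0.2], newtons=40)

```text
time_s: 22.85
tcp_pos: [0.5418, -0.1686, 0.0932]
eef_rot: [-179.9, 0.1, -22.7]
contact_force: [-3.4, 10.3, 8.1]
gripper_width: 0.0291
gripper_force: 40.0
```

```bash
sed -i 's/precision=3/precision=4/' f.py; python3 f.py; python3 j.py
```

```text
time_s 22.85
tcp_pos [ 0.5418 -0.1686  0.0932]
eef_rot [-179.9165    0.0546  -22.6936]
contact_force [-3.3752 10.292   8.1086]
moment [ 4.1267  1.6016 -0.019 ]
gripper_width 0.029100410684153373
gripper_force 40.00714123249054
jaw mm [(np.float64(0.0), 0.914), (np.float64(0.5), 0.903), (np.float64(-0.5), 0.9), (np.float64(1.0), 0.863)] cyl [(array([250.2, 207.1]), 0.85)]
```

Call:
jog_arm(travel=[[0,0,0],[0,0,0],[0.003,-0.0021,0],[0.003,-0.0021,0],[0.003,-0.0021,0],[0.003,-0.0021,0],[0.003,-0.0021,0],[0.003,-0.0021,0],[0.003,-0.0021,0],[0.003,-0.0021,0]], dr=[[0,0,0],[0,0,0],[0,0,0],[0,0,0],[0,0,0],[0,0,0],[0,0,0],[0,0,0],[0,0,0],[0,0,0]], claw=[0.45,0.45,0.45,0.45,0.2,0.2,0.2,0.2,0.2,0.2], newtons=40)

```text
time_s: 24.2
tcp_pos: [0.5441, -0.1694, 0.0931]
eef_rot: [-180.0, -0.0, -22.7]
contact_force: [1.8, 4.1, 0.1]
gripper_width: 0.0295
gripper_force: 40.0
```

```bash
python3 f.py
```

```text
time_s 24.2
tcp_pos [ 0.5441 -0.1694  0.0931]
eef_rot [-179.9832   -0.0089  -22.6828]
contact_force [1.8392 4.1467 0.0714]
moment [ 1.4826 -0.3322 -0.0333]
gripper_width 0.029508274344760606
gripper_force 39.99508738517761
```

Call:
jog_arm(travel=[[0,-0.0008,0],[0,-0.0008,0],[0,-0.0008,0],[0,-0.0008,0],[0,-0.0008,0],[0,-0.0008,0],[0,-0.0008,0],[0,-0.0008,0],[0,-0.0008,0],[0,-0.0008,0]], dr=[[0,0,0.01],[0,0,0.022],[0,0,0.034],[0,0,0.046],[0,0,0.06],[0,0,0.073],[0,0,0.086],[0,0,0.1],[0,0,0.112],[0,0,0.112]], claw=[0.2,0.2,0.2,0.2,0.2,0.2,0.2,0.2,0.2,0.2], newtons=40)

```text
time_s: 25.45
tcp_pos: [0.544, -0.1694, 0.0931]
eef_rot: [180.0, -0.0, -63.0]
contact_force: [0.0, 1.7, 0.2]
gripper_width: 0.0293
gripper_force: 40.0
```

```bash
python3 f.py; python3 j.py
```

```text
time_s 25.45
tcp_pos [ 0.544  -0.1694  0.0931]
eef_rot [179.98    -0.0028 -62.9746]
contact_force [0.0288 1.6968 0.1908]
moment [ 0.5774 -0.0773 -0.0405]
gripper_width 0.029303476071101824
gripper_force 39.99548614025116
jaw mm [(np.float64(7.5), 0.899), (np.float64(7.0), 0.892), (np.float64(8.0), 0.883), (np.float64(6.5), 0.861)] cyl [(array([252.9, 205.7]), 0.71)]
```

Call:
jog_arm(travel=[[0,0,0],[0,0,0],[0,0,0],[0,0,0],[0,0,0],[0,0,0],[0,0,0],[0,0,0],[0,0,0],[0,0,0]], dr=[[0,0,0.01],[0,0,0.022],[0,0,0.034],[0,0,0.046],[0,0,0.06],[0,0,0.073],[0,0,0.086],[0,0,0.1],[0,0,0.111],[0,0,0.111]], claw=[0.2,0.2,0.2,0.2,0.2,0.2,0.2,0.2,0.2,0.2], newtons=40)

```text
time_s: 26.8
tcp_pos: [0.5438, -0.1694, 0.093]
eef_rot: [180.0, -0.0, -102.9]
contact_force: [-0.7, 0.4, 1.1]
gripper_width: 0.0293
gripper_force: 40.0
```

```bash
python3 f.py; python3 j.py
```

```text
time_s 26.8
tcp_pos [ 0.5438 -0.1694  0.093 ]
eef_rot [ 179.9702   -0.0144 -102.8791]
contact_force [-0.7397  0.4377  1.117 ]
moment [0.564  0.1796 0.0163]
gripper_width 0.02933782067849217
gripper_force 39.99604046344757
jaw mm [(np.float64(16.5), 0.748), (np.float64(17.0), 0.739), (np.float64(16.0), 0.733), (np.float64(15.5), 0.714)] cyl [(array([251.7, 209.6]), 0.57), (array([251.2, 176.8]), 0.17)]
```

Call:
jog_arm(travel=[[0,0,0],[0,0,0],[0,0,0],[0,0,0],[0,0,0],[0,0,0],[0,0,0],[0,0,0],[0,0,0],[0,0,0]], dr=[[0,0,0.004],[0,0,0.009],[0,0,0.014],[0,0,0.019],[0,0,0.024],[0,0,0.029],[0,0,0.034],[0,0,0.039],[0,0,0.0445],[0,0,0.0445]], claw=[0.2,0.2,0.2,0.2,0.2,0.2,0.2,0.2,0.2,0.2], newtons=40)

```text
time_s: 28.15
tcp_pos: [0.5439, -0.1693, 0.093]
eef_rot: [180.0, -0.0, -119.0]
contact_force: [-4.5, -0.2, 3.1]
gripper_width: 0.0294
gripper_force: 40.0
```

```bash
python3 f.py; python3 j.py
```

```text
time_s 28.15
tcp_pos [ 0.5439 -0.1693  0.093 ]
eef_rot [ 179.9778   -0.0092 -119.0347]
contact_force [-4.5131 -0.2484  3.0621]
moment [0.252  1.5511 0.1109]
gripper_width 0.029443849440086888
gripper_force 39.99726891517639
jaw mm [(np.float64(20.5), 0.335), (np.float64(21.0), 0.334), (np.float64(20.0), 0.327), (np.float64(-3.0), 0.323)] cyl [(array([250.1, 208.5]), 0.83)]
```

Call:
jog_arm(travel=[[0,0,0],[0,0,0],[0,0,0],[0,0,0],[0,0,0],[0,0,0],[0,0,0],[0,0,0],[0,0,0],[0,0,0]], dr=[[0,0,0.004],[0,0,0.008],[0,0,0.012],[0,0,0.016],[0,0,0.02],[0,0,0.024],[0,0,0.028],[0,0,0.033],[0,0,0.033],[0,0,0.033]], claw=[0.2,0.2,0.2,0.2,0.2,0.2,0.2,0.2,0.2,0.2], newtons=40)

```text
time_s: 29.5
tcp_pos: [0.5439, -0.1692, 0.093]
eef_rot: [180.0, -0.0, -130.9]
contact_force: [-5.1, 0.3, 3.3]
gripper_width: 0.0298
gripper_force: 40.0
```

```bash
python3 f.py; python3 j.py
```

```text
time_s 29.5
tcp_pos [ 0.5439 -0.1692  0.093 ]
eef_rot [ 179.9826   -0.0098 -130.9212]
contact_force [-5.115   0.3323  3.3078]
moment [0.3751 1.8643 0.1978]
gripper_width 0.029804471913151498
gripper_force 39.997259974479675
jaw mm [(np.float64(-3.0), 0.387), (np.float64(-2.5), 0.385), (np.float64(-2.0), 0.382), (np.float64(-1.5), 0.38)] cyl [(array([251.5, 207.5]), 0.61), (array([257.9, 192. ]), 0.57), (array([303.4, 211.5]), 0.36)]
```

Call:
jog_arm(travel=[[0,0,0],[0,0,0],[0,0,0],[0,0,0],[0,0,0],[0,0,0],[0,0,0],[0,0,0],[0,0,0],[0,0,0]], dr=[[0,0,0.004],[0,0,0.008],[0,0,0.012],[0,0,0.016],[0,0,0.02],[0,0,0.024],[0,0,0.028],[0,0,0.033],[0,0,0.033],[0,0,0.033]], claw=[0.2,0.2,0.2,0.2,0.2,0.2,0.2,0.2,0.2,0.2], newtons=40)

```text
time_s: 30.85
tcp_pos: [0.5438, -0.1692, 0.093]
eef_rot: [180.0, -0.0, -142.8]
contact_force: [-5.7, 0.8, 3.2]
gripper_width: 0.0295
gripper_force: 40.0
```

```bash
python3 f.py
```

```text
time_s 30.85
tcp_pos [ 0.5438 -0.1692  0.093 ]
eef_rot [ 179.979    -0.0152 -142.8137]
contact_force [-5.7097  0.7825  3.1778]
moment [0.4591 1.9177 0.2094]
gripper_width 0.0294705990893827
gripper_force 39.99733328819275
```

Call:
jog_arm(travel=[[0,0,0],[0,0,0],[0,0,0],[0,0,0],[0,0,0],[0,0,0],[0,0,0],[0,0,0],[0,0,0],[0,0,0]], dr=[[0,0,0.004],[0,0,0.008],[0,0,0.012],[0,0,0.016],[0,0,0.02],[0,0,0.024],[0,0,0.028],[0,0,0.033],[0,0,0.039],[0,0,0.039]], claw=[0.2,0.2,0.2,0.2,0.2,0.2,0.2,0.2,0.2,0.2], newtons=40)

```text
time_s: 32.1
tcp_pos: [0.5439, -0.1691, 0.093]
eef_rot: [180.0, -0.0, -156.9]
contact_force: [-5.5, 1.5, 3.2]
gripper_width: 0.0293
gripper_force: 40.0
```

```bash
python3 f.py; python3 - <<'E'
from h import *
s=r.capture('scene')
for q in('jaw','cylinder','cyl_centre'): print(q,[(np.round(d['at'],1),round(d['conf'],2)) for d in r.tip_of(q,'scene') if d['at'][0]>200])
print(proj(s,(.5418,-.0255,.05)),proj(s,(.5418,-.0095,.012)))
a=cv2.resize(s['pixels'][165:235,225:325],None,fx=7,fy=7,interpolation=cv2.INTER_CUBIC)
cv2.imwrite('pics/closed.png',a[:,:,::-1])
E
```

```text
time_s 32.1
tcp_pos [ 0.5439 -0.1691  0.093 ]
eef_rot [ 179.9812   -0.0161 -156.8753]
contact_force [-5.4734  1.4592  3.1867]
moment [0.5433 1.8906 0.2164]
gripper_width 0.02932733988818419
gripper_force 39.99746918678284
jaw [(array([260.9, 204.5]), 0.49)]
cylinder [(array([253.9, 209. ]), 0.64)]
cyl_centre [(array([255.3, 189.7]), 0.98)]
[258.9518937 205.0411982] [255.10309946 210.50378049]
```

View pics/closed.png

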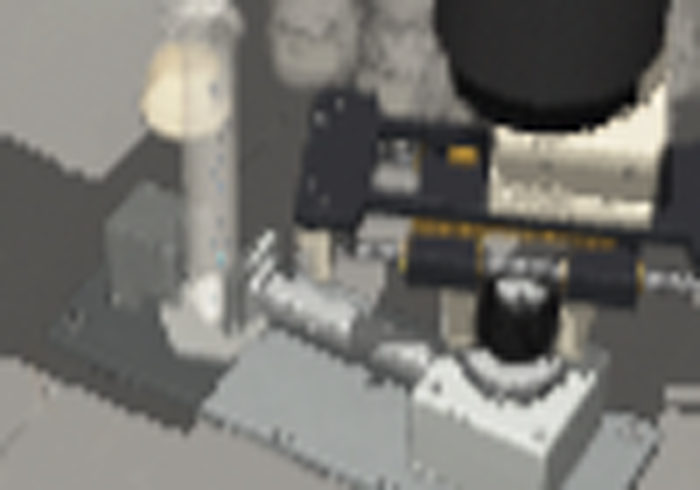

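The picture shows the tube upright at crop (210,200), the jaw plate against it at (240,290) and the foot on the plate. The holding torque has levelled off at about 0.21 N m, so the cap is slipping. Another 30° should give about 1.2 rad of slip.

Call:
jog_arm(travel=[[0,0,0],[0,0,0],[0,0,0],[0,0,0],[0,0,0],[0,0,0],[0,0,0],[0,0,0],[0,0,0],[0,0,0]], dr=[[0,0,0.004],[0,0,0.008],[0,0,0.012],[0,0,0.016],[0,0,0.021],[0,0,0.026],[0,0,0.031],[0,0,0.036],[0,0,0.042],[0,0,0.042]], claw=[0.2,0.2,0.2,0.2,0.2,0.2,0.2,0.2,0.2,0.2], newtons=40)

```text
time_s: 33.55
tcp_pos: [0.5439, -0.1691, 0.093]
eef_rot: [180.0, -0.0, -172.0]
contact_force: [-5.5, 2.5, 3.2]
gripper_width: 0.0294
gripper_force: 40.0
```

```bash
python3 f.py
```

```text
time_s 33.55
tcp_pos [ 0.5439 -0.1691  0.093 ]
eef_rot [ 179.9827   -0.0184 -171.9997]
contact_force [-5.4809  2.5371  3.231 ]
moment [0.6778 1.84   0.1728]
gripper_width 0.0293809614225541
gripper_force 39.997318983078
```

Call:
jog_arm(travel=[[0,0,0],[0,0,0],[0,0,0],[0,0,0],[0,0,0],[0,0,0],[0,0,0],[0,0,0],[0,0,0],[0,0,0]], dr=[[0,0,0.004],[0,0,0.008],[0,0,0.012],[0,0,0.016],[0,0,0.021],[0,0,0.026],[0,0,0.031],[0,0,0.036],[0,0,0.042],[0,0,0.042]], claw=[0.2,0.2,0.2,0.2,0.2,0.2,0.2,0.2,0.2,0.2], newtons=40)

```text
time_s: 34.8
tcp_pos: [0.5439, -0.169, 0.093]
eef_rot: [180.0, -0.0, 172.9]
contact_force: [-6.1, 1.1, 2.5]
gripper_width: 0.0293
gripper_force: 40.0
```

```bash
python3 f.py
```

```text
time_s 34.8
tcp_pos [ 0.5439 -0.169   0.093 ]
eef_rot [179.9873  -0.018  172.8884]
contact_force [-6.1056  1.0593  2.4841]
moment [0.6912 1.8288 0.1868]
gripper_width 0.029291472283676907
gripper_force 39.9973601102829
```

Call:
jog_arm(travel=[[0,0,0],[0,0,0],[0,0,0],[0,0,-0.02],[0,0,-0.08],[0,0,-0.16],[0,0,-0.24],[0,0,-0.3],[0,0,-0.34],[0,0,-0.34]], dr=[[0,0,0],[0,0,0],[0,0,0],[0,0,0],[0,0,0],[0,0,0],[0,0,0],[0,0,0],[0,0,0],[0,0,0]], claw=[0.4,0.6,0.8,0.8,0.8,0.8,0.8,0.8,0.8,0.8], newtons=10)

```text
time_s: 36.05
tcp_pos: [0.545, -0.1694, 0.2656]
eef_rot: [180.0, 0.3, 173.0]
contact_force: [-0.3, 0.7, -0.3]
gripper_width: 0.0704
gripper_force: 0.0
```

```bash
python3 f.py; python3 - <<'E'
from h import *
np.set_printoptions(precision=4,suppress=True,linewidth=200)
s=r.capture('scene'); np.save('s1.npy',s['pixels'])
for q in('jaw','cylinder','cyl_centre'): print(q,[(np.round(d['at'],1),round(d['conf'],2)) for d in r.tip_of(q,'scene') if d['at'][0]>200])
c=proj(s,(.5439,-.1694,.125)); print(c)
o=cv2.imread('pics/scene0.png')
def disc(im):  # rectify cap top to world axes, 1 mm/px, rows = x falling, cols = -y
    g=np.arange(-15,16,2.)
    P=np.array([[proj(s,(.5439+a/1000,-.1694-b/1000,.125)) for b in g] for a in g[::-1]],np.float32)
    return cv2.remap(im,P,None,cv2.INTER_LINEAR)
print(disc(o.mean(2).astype(np.float32)).astype(int));print(disc(s['pixels'].mean(2).astype(np.float32)).astype(int))
E
```

```text
time_s 36.05
tcp_pos [ 0.545  -0.1694  0.2656]
eef_rot [179.9842   0.2512 172.9771]
contact_force [-0.2578  0.7032 -0.3234]
moment [ 0.0099 -0.1718 -0.0194]
gripper_width 0.0704047771065072
gripper_force 0.0
jaw [(array([259.5, 207.7]), 0.59)]
cylinder [(array([254.2, 205.9]), 0.58)]
cyl_centre [(array([257.7, 190.9]), 0.74)]
[298.6874 206.7205]
[[126 126 120 114 102  93 103 108 106  91  97 110 116 126 127 128]
 [121 113 109 108 102 110 121 125 120 106  86  95 100 116 126 128]
 [110 101  95 100 106 125 137 143 141 133 101  92  77  95 123 124]
 [106  95  90  92  96 124 147 154 159 155 132 110  82  65 101 117]
 [104  92  87  94  99 113 149 160 162 161 155 130  93  49  71 106]
 [ 96  91 104 118 117 100 140 160 162 164 164 141 102  60  44  81]
 [ 89  91 125 140 143 128 139 158 163 164 165 155 107  61  30  56]
 [ 85  70 115 147 154 151 147 157 163 164 162 152 110  57  32  33]
 [ 81  58  86 150 159 161 157 161 164 164 160 146 116  61  31  18]
 [ 80  57  53 111 145 156 162 158 161 167 161 135 102  62  25  19]
 [ 86  53  40  67 116 135 147 145 150 155 141 119  86  56  28  18]
 [105  60  40  
[... 693 characters left out ...]
 179 179 154 114  67  49  90]
 [ 99 102 138 166 178 173 164 158 168 179 179 168 119  70  34  62]
 [ 98  81 128 166 177 172 155 154 164 174 176 166 122  67  37  37]
 [ 99  74 105 168 177 177 152 139 157 168 174 159 128  70  37  22]
 [ 97  78  80 132 162 174 160 120 136 159 166 148 113  70  30  26]
 [102  71  63  90 133 151 156 116 106 131 135 128  96  64  35  26]
 [119  70  56  51  90 110 120 106  77  92 104  97  75  49  30  20]
 [141  91  50  42  51  65  81  84  61  57  68  61  46  27  26  22]
 [144 119  63  39  27  42  48  46  40  38  40  31  25  25  24  23]
 [143 147  89  42  30  25  27  31  31  28  24  23  23  22  22  22]
 [141 147 122  63  35  21  24  27  25  23  20  19  21  21  22  22]]
```

```bash
python3 - <<'E'
from h import *
from scipy.ndimage import gaussian_filter
s=r.capture('scene'); o=cv2.imread('pics/scene0.png').astype(np.float32).mean(2); n=s['pixels'].astype(np.float32).mean(2)
g=np.arange(-15,16,.5)
P=np.array([[proj(s,(.5439+a/1000,-.1694-b/1000,.125)) for b in g] for a in g[::-1]],np.float32)
A,B=[cv2.remap(i,P,None,cv2.INTER_LINEAR) for i in(o,n)]
X,Y=np.meshgrid(g,g); wy=-X; wx=-Y   # world offsets, mm
for c in((1.,.5),(2.,1.),(1,1.5),(0,0)):
    dx,dy=wx-c[0],wy-c[1]; rr=np.hypot(dx,dy); th=np.degrees(np.arctan2(dy,dx)); m=(rr>3)&(rr<9)
    L=np.log(B*.91/A)
    out=[]
    for sg in(1,-1):
        w=np.clip(sg*L,.08,None)-.08; w=w*m
        out.append(np.degrees(np.angle((w*np.exp(1j*np.radians(th))).sum())))
    print(c,np.round(out,1),'cw turn',round((out[0]-out[1])%360,1))
E
```

```text
(1.0, 0.5) [  52.3 -171.4] cw turn 223.7
(2.0, 1.0) [  56.  -170.4] cw turn 226.4
(1, 1.5) [  46.6 -162.8] cw turn 209.4
(0, 0) [  49.2 -172.3] cw turn 221.5
```

```bash
python3 j.py; python3 - <<'E'
from h import *
np.set_printoptions(linewidth=220)
s=r.capture('scene'); g=s['pixels'].astype(int).sum(2)//3
print(g[192:216,246:276])
E
```

```text
jaw mm [(np.float64(21.5), 0.696), (np.float64(22.0), 0.69), (np.float64(21.0), 0.683), (np.float64(22.5), 0.665)] cyl [(array([252.6, 208.9]), 0.93), (array([347.5, 275.2]), 0.66)]
[[109 100  92  90  79  98 129 143 150 153 145 141 114  76  73  73  73  73  73  74  72  73  73  74 102  75 137 139 140 139]
 [103 104 104 101  96 107 129 140 150 152 149 141 115  75  73  73  74  73  73  73  73  73  74  73  73  74 137 141 141 140]
 [102 102 103 104 103 111 135 147 158 152 149 141 115  75  73  73  74  74  74  74  73  73  73  73  73  73 137 141 140 139]
 [103 103 104 104 105 114 138 154 162 155 150 141 115  75  73  73  73  74  74  74  73  73  73  73  73  73 137 140 139 140]
 [105 105 105 107  99 118 133 151 159 155 135 141 116  75  74  73  73  73  74  74  73  74  73  73  73 118 138 140 139 140]
 [104 104 103 105  95 112 132 149 158 155 141 141 116  75  73  73 108 104  75  72  74  72  73 118 120 139 140 139 140 140]
 [102 103 104 105  94 106 132 149 158 156 149 139 116  76  74 102 172 178  98  74  74  74  73 137 139 139 139 140 139 140]
 [103  98 101 105  94 105 132 150 157 150 150 122 114  71
[... 1334 characters left out ...]
190 151 138 143  93 114 135 147 103  93 102 116 125 132 143 159 174 177 180 180 181]
 [ 78  78 120 159 161 161 161 159 166 165 136 138 142 102 144 154 160 102  79  82  91  97 101 148 136 146 142 175 195 182]
 [ 78  78  85 158 161 161 161 161 161 161 151 145 143 131 159 156 124 128 127 127  81  77  79 117 105 118 120 145 154 165]
 [ 78  79  81 144 161 161 161 161 161 161 161 156 155 155 150 148 130 145 147 147 127 125  80  76  81  91 103 117 120 137]
 [ 78  78  78 106 155 159 162 162 161 160 160 161 161 149 144 145 145 146 146 145 147 146 128 126  80  77  81  92 102 116]
 [ 78  78  78  81 117 126 134 134 143 145 152 158 142 142 146 147 147 146 146 146 147 146 147 146 127 126  81  77  80  90]]
```

```bash
python3 -c "
from plant import r
print(r.close_job())"
```

```text
the job is handed in; nothing more can be done
None
```

I've handed the job in: the cylinder stands upright against the V jaw, clamped with about 1.1 rad of estimated cap slip (two clicks), and no bystander was knowingly touched; hand-in returned no verdict, and I inferred the slip and pressing force rather than measuring them.

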